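# Change over the drilling jig and scan the part labels

### The arm

A 6-joint arm with a two-finger parallel gripper is mounted at the origin on a cart in front of the work surface, level with it; the furniture and walls round the work are solid. World frame = base frame: x ahead of the robot, y to its left, z up, the work surface at z = 0. Lengths are in m, angles in degrees, forces in N, time in s.
With the tool pointing down it reaches from about 0.4 to 0.825 m from the base axis. Payload 7 kg.
Tool frame: the origin (TCP) lies midway between the tips of the shut fingers; the grasp point (between the pads) lies 19 mm behind it; z points along the fingers, y is the line along which they close (so a half turn about z gives the same grasp; the last joint's range is limited). The gripper opens to 88 mm and grips with 3 to 60 N. Pads are 19 mm wide; open, the fingers measure 130 mm over their backs; the gripper's body (78 mm by 193 mm) begins 47 mm behind the grasp point.
Start: joints at [84.288, 20.546, 0.682, 0, -70.136, -16.507], TCP at [0.255, 0.625, 0.227] pointing down, gripper open.
Joint ranges: [-176.03, 176.03], [-82.01, 121.73], [-58.28, 71.71], [-173.87, 95.51], [-174.79, -0.11], [-173.66, 173.66]. Speed limits (degrees/s): [136.94, 136.94, 172.46, 180, 180, 180].

### API

Orientations are given as a 3x3 rotation matrix whose columns are the frame's x, y, z axes.
In Python, from rig import robot gives the robot as it stands. Calls block until the motion is done:
- robot.goto(position, orientation): joint-space move of the TCP to a pose.
- robot.servo_line(position, ori=None, speed=0.15): straight line of the TCP; ori=None keeps the orientation; speed is the mean speed in m/s.
- robot.movej(angles): joint-space move.
- robot.move_gripper(opening): opening from 0.0 (shut) to 1.0 (fully open); the grip force is fixed at half the most; returns when the fingers have stopped.
- robot.dwell(seconds).
- robot.ik(position, orientation): joint angles nearest the present ones, or None.
- robot.grab_frame(name): name is "side" or "top" or "wrist"; returns (picture, depth): 480x640x3 uint8, red, green, blue; 480x640 float32, m along the optical axis (not along the pixel's ray), 0 where there is no reading.
- robot.camera_info(name): a dict with "vfov" (degrees; the focal length in pixels is half the picture's height over the tangent of half this angle, whatever the lens; pixels are square), "cx", "cy" (the principal point, pixels), "view" (4x4, takes a point from world to camera coordinates); the wrist camera has in their place "T_tool_cam" (4x4, takes a point from camera to tool coordinates, whose origin is the TCP and whose axes are the flange's). Camera axes: x right, y down, z forward; pixel columns grow to the right and rows downward; lengths in m; the calibration is good to about 2 mm. A picture is of the moment at which its call begins: read the wrist's pose just before it. camera_info takes no time and is no camera call.
A pose or a line that the arm cannot do raises robot.Unreachable and nothing moves.
- robot.job_done(): hands the job in; it is judged then, once.
Readings, each from a call of its own:
- robot.read_t(): time.
- robot.read_qpos(): joint angles.
- robot.read_qvel(): joint speeds.
- robot.read_effort(): joint torques, N m.
- robot.read_position(): TCP position.
- robot.read_tcp_rot(): TCP orientation.
- robot.read_force(): force on the tool from outside, world axes, zero at the start.
- robot.read_ft_torque(): the same for the moment, N m.
- robot.read_grip_width(): opening from 0.0 (shut) to 1.0 (fully open).
- robot.read_finger_force(): force on a finger pad.
Only numpy, scipy, OpenCV 4.12 (cv2) and the standard library are available. Lean on these libraries where they do the work, as an engineer would, in place of code of your own. Each camera call takes 0.05 s, during which the arm holds its last target. There are 200 camera calls.

### The job

Change over the drilling jig: take the drilled blanks (two or three, without labels) out of it and lay them flat on the plywood board, then lay each labelled blank (two or three) flat on the frame before the nest with the dot of its colour, label up and at the open front end, and slide it in under the bush plate until it drops fully into its nest. Then take the scanner from its stand and log the loaded blanks in drilling order, red, yellow, blue (leaving out a missing one): point it straight at the middle of each label from about 80 mm away and hold it still there for two seconds. Put the scanner back in its stand and leave all blanks down in their nests; do not disturb the open box of screws.

Things in the scene. Friction and masses are not known exactly. Their poses are not given: they have to be found in the camera images.
- jig: fixed drilling jig 184 (x) x 235 (y) mm: plywood base with a dark frame on it. Origin: centre of its underside; x runs from the open front edge (x = -92 mm) to the closed back, y left, z up. The frame's top is at z = 18 mm; in it three nests 124 (x = -52 to +72) x 49 mm, 6 mm deep, 75 mm apart. A dot on the frame (x = -74 mm) marks each: red at y = +75, yellow 0, blue -75 mm
- frame_front (a point): middle of the jig's open front edge, on the top of the frame (18 mm above the bench); axes as the jig's. From here to the nests, 40 mm in, the frame is flat over its full width: a blank can be laid on it and slid inward (+x)
- bush_plate (a point): middle of the underside of the aluminium drill-bush plate that bridges the far ends of all nests: jig x = +28 to +86 mm, underside 44 mm above the bench, top 56 mm (bushes and screws to 61 mm), on posts between the nests at x = 56 to 86 mm. A blank lying on the frame passes 4 mm below it; because of the plate no blank can be lowered flat into a nest from above
- blank_red: wooden blank 45 (its x) x 120 (its y) x 22 mm (z), about 70 g, lying flat, with a white part label that has a red stripe on its top face near the -y end; origin at the centre of its underside; belongs in the nest with the red dot, +y end foremost under the bush plate, label end towards the open front. May be absent
- blank_yellow: wooden blank 45 (its x) x 120 (its y) x 22 mm (z), about 70 g, lying flat, with a white part label that has a yellow stripe on its top face near the -y end; origin at the centre of its underside; belongs in the nest with the yellow dot, +y end foremost under the bush plate, label end towards the open front. May be absent
- blank_blue: wooden blank 45 (its x) x 120 (its y) x 22 mm (z), about 70 g, lying flat, with a white part label that has a blue stripe on its top face near the -y end; origin at the centre of its underside; belongs in the nest with the blue dot, +y end foremost under the bush plate, label end towards the open front. May be absent
- drilled_red: drilled blank, same size (45 x 120 x 22 mm), no label, two dark holes near its +y end; starts seated in the red nest, +y end under the bush plate: lift it 6 to 8 mm clear of the nest, then draw it out towards the open front. Origin at the centre of its underside. May be absent
- drilled_yellow: drilled blank, same size (45 x 120 x 22 mm), no label, two dark holes near its +y end; starts seated in the yellow nest, +y end under the bush plate: lift it 6 to 8 mm clear of the nest, then draw it out towards the open front. Origin at the centre of its underside. May be absent
- drilled_blue: drilled blank, same size (45 x 120 x 22 mm), no label, two dark holes near its +y end; starts seated in the blue nest, +y end under the bush plate: lift it 6 to 8 mm clear of the nest, then draw it out towards the open front. Origin at the centre of its underside. May be absent
- out_board: fixed plywood board for drilled blanks, 120 (its x) x 240 (its y) x 12 mm, lying flat on the bench; origin at the centre of its underside. Blanks lie flat on its top, not on one another; three fit side by side with their length along its x, at y = -80, 0 and +80 mm
- nest_red (a point): centre of the floor of the nest with the red dot (6 mm below the frame's top); axes as the jig's: x inward, z up. A seated blank's origin lies here within 2.5 mm
- nest_yellow (a point): centre of the floor of the nest with the yellow dot (6 mm below the frame's top); axes as the jig's: x inward, z up. A seated blank's origin lies here within 2.5 mm
- nest_blue (a point): centre of the floor of the nest with the blue dot (6 mm below the frame's top); axes as the jig's: x inward, z up. A seated blank's origin lies here within 2.5 mm
- label_red (a point): centre of the label (38 x 36 mm) on top of the red-striped blank: 36 mm from the blank's centre towards its -y end, 22 mm above its underside; axes as the blank's. Absent with its blank
- label_yellow (a point): centre of the label (38 x 36 mm) on top of the yellow-striped blank: 36 mm from the blank's centre towards its -y end, 22 mm above its underside; axes as the blank's. Absent with its blank
- label_blue (a point): centre of the label (38 x 36 mm) on top of the blue-striped blank: 36 mm from the blank's centre towards its -y end, 22 mm above its underside; axes as the blank's. Absent with its blank
- scanner: cordless label scanner, 160 g: grey bar 38 (its y) x 30 mm with a black head (44 x 36 mm, the lowest 42 mm), 142 mm long in all. Origin: middle of the window, its lower end face. Standing, it leans 30 degrees: the bar rises from the window along (-0.5, 0, 0.866) of its own frame. It has no trigger: it reads by itself any label it sees; nothing lights up or sounds
- scanner_window (a point): the same point; its z axis is the line of sight, out of the window: (0.5, 0, -0.866) in the scanner's frame, so down and forward; y is the scanner's y. It reads a label whose centre keeps within 15 mm of this line (in x and in y), 40 to 130 mm out (80 is best), at most 50 degrees off square, held so for 1 s
- scanner_grip (a point): where to hold the scanner: middle of the grey bar, 100 mm up the bar from the window; the flat sides to pinch face +y and -y of the scanner, 38 mm apart
- scanner_stand: fixed black stand, base 110 x 76 mm; origin on the bench under the scanner's window. A sloping back plate (34 mm wide, on the -x side, top 103 mm above the bench) and a ledge square to it form an open V between two low cheeks 50 mm apart, with a 10 mm lip 7 mm before the scanner: it is lifted straight up, or lowered straight in and let go, and settles by its weight
- scanner_home (a point): where the scanner's origin (window) lies when it rests in its stand: 32 mm above the bench; axes as the stand's, and the scanner's own axes then agree with them
- vice_tail (a point): upper right end of the heavy bench vice, which is no part of the job but in the way: its beam runs from here to the left (+y), 90 mm wide (x = 0.43 to 0.53), 190 mm high, from y = 0.29 on up to 270 mm high, to a hanging handle bar at y = 0.6; its feet reach x = 0.38 to 0.58 at y = 0.25 to 0.45. An arm that starts beside it should rise to 0.4 m before turning to the work
- chest_corner (a point): upper left near corner of the wooden tool chest, an obstacle: it fills x = 0.61 to 0.91 and y = -0.295 to -0.49 up to 216 mm above the bench; its drawer knobs stick out another 25 mm to the left at x = 0.76
- screw_box: open green box of screws, 80 x 110 x 28 mm, a bystander; origin under its centre

How it is judged:
By the outcome, as a careful person would: the job done as asked, in the order asked, and still so for the second after the job is handed in, with the robot touching nothing.
Of drilled_red, drilled_yellow, drilled_blue only 2 to 3 are there at a start; the rules pass over those that are not, and their reading is None.
Of blank_red, blank_yellow, blank_blue only 2 to 3 are there at a start; the rules pass over those that are not, and their reading is None.
At some moment in a run one of blank_red, blank_yellow, blank_blue may be knocked a few centimetres aside while the robot is not near it.
It also fails if it takes over 210 s, if anything falls off the work surface, if the arm or the gripper's body presses on something with over 40 N, if the wrist force passes 120 N, or if a joint passes its speed limit or range.

## Working session

There is one attempt and no reset: what is moved stays moved. The work goes in short steps, each a Python script; the robot and the scene stay as the last script left them, time stands still between calls to the robot, and variables do not carry over. Pictures are saved under pics/ and viewed, at most 14 in all, crops included, and the job is handed in when it is done.

```bash
ls; mkdir -p pics; python3 - <<'E'
from rig import robot
import cv2,numpy as np
for n in("top","side"):
    p,d=robot.grab_frame(n); cv2.imwrite(f"pics/{n}0.png",p[:,:,::-1]); np.savez(f"pics/{n}0.npz",p=p,d=d)
    print(n,robot.camera_info(n))
print(robot.camera_info("wrist"),robot.read_t(),robot.read_tcp_rot())
E
```

```text
pics
top {'vfov': 48.53866730645352, 'cx': 322.36366725287564, 'cy': 229.8456754793205, 'view': array([[ 4.05331999e-04, -9.99998196e-01, -1.85592928e-03,
        -1.01709731e-01],
       [-9.93788992e-01, -1.96285668e-04, -1.11280730e-01,
         5.76621520e-01],
       [ 1.11280165e-01,  1.88950773e-03, -9.93787278e-01,
         1.27712186e+00],
       [ 0.00000000e+00,  0.00000000e+00,  0.00000000e+00,
         1.00000000e+00]])}
side {'vfov': 43.297672674404104, 'cx': 315.31921619829734, 'cy': 240.1964085066232, 'view': array([[ 0.42635691, -0.90449514, -0.01040814, -0.33157612],
       [-0.72483074, -0.33473862, -0.60213824,  0.43056468],
       [ 0.54114711,  0.26426994, -0.798324  ,  1.29882741],
       [ 0.        ,  0.        ,  0.        ,  1.        ]])}
{'vfov': 70.57119313311966, 'cx': 323.0195089169633, 'cy': 239.4722372032989, 'T_tool_cam': array([[ 6.29683609e-04, -9.54211285e-01, -2.99132792e-01,
         8.15321921e-02],
       [ 9.99999697e-01,  4.63984702e-04,  6.24953148e-04,
        -2.12443925e-04],
       [-4.57544307e-04, -2.99133095e-01,  9.54211288e-01,
        -1.57721092e-01],
       [ 0.00000000e+00,  0.00000000e+00,  0.00000000e+00,
         1.00000000e+00]])} 0.1 [[ 9.25673146e-01 -3.78324008e-01 -4.15485026e-04]
 [-3.78324200e-01 -9.25672015e-01 -1.45593809e-03]
 [ 1.66213472e-04  1.50491083e-03 -9.99998854e-01]]
```

View pics/top0.png

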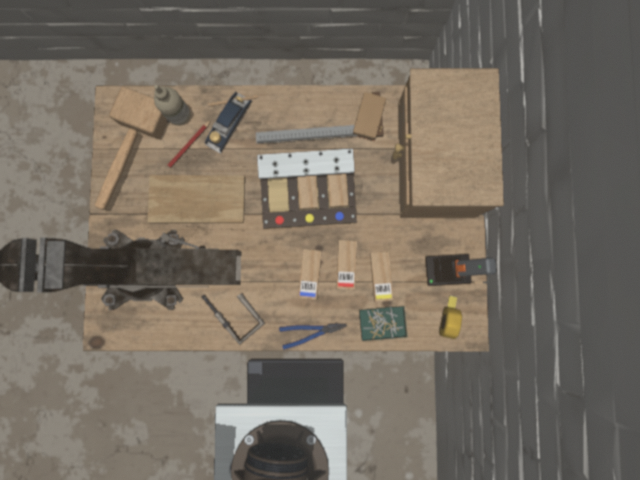

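View pics/side0.png

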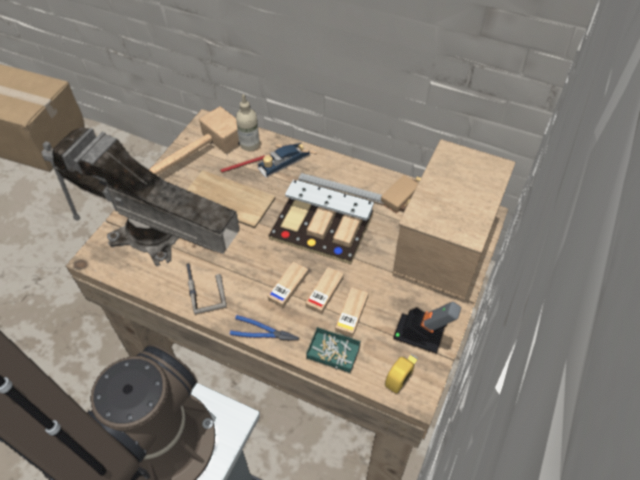

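The top view shows the jig with its dots at (280,220), (309,218) and (340,216), with something wooden in all three nests. The labelled blanks are blue (310,275), red (346,263) and yellow (381,275). The board is at (196,198) and the scanner stand at (455,268). In the side view the scanner leans to the right, towards the wall and away from the jig. Next I'll measure these.

```bash
cat > h.py <<'E'
import numpy as np,cv2,time
from rig import robot
def K(i,shape=(480,640)): f=240/np.tan(np.radians(i["vfov"]/2)); return f,i["cx"],i["cy"]
def grab(name):
    i=robot.camera_info(name)
    if name=="wrist":
        T=np.eye(4);T[:3,:3]=robot.read_tcp_rot();T[:3,3]=robot.read_position();T=T@i["T_tool_cam"]
    else: T=np.linalg.inv(i["view"])
    p,d=robot.grab_frame(name); return p,d,i,T
def cloud(d,i,T):
    f,cx,cy=K(i);v,u=np.mgrid[:480,:640]
    P=np.stack([(u-cx)/f*d,(v-cy)/f*d,d],-1); return P@T[:3,:3].T+T[:3,3]
def ray(uv,z,i,T):
    f,cx,cy=K(i);uv=np.atleast_2d(uv);r=np.c_[(uv[:,0]-cx)/f,(uv[:,1]-cy)/f,np.ones(len(uv))]@T[:3,:3].T
    return T[:3,3]+r*((z-T[2,3])/r[:,2])[:,None]
def blobs(mask,mn=10):
    n,l,s,c=cv2.connectedComponentsWithStats(mask.astype(np.uint8))
    return sorted([(s[k,4],c[k],l==k) for k in range(1,n) if s[k,4]>=mn],key=lambda b:-b[0])
def masks(p):
    h=cv2.cvtColor(p,cv2.COLOR_RGB2HSV).astype(int);H,S,V=h[...,0],h[...,1],h[...,2]
    return dict(red=((H<6)|(H>173))&(S>150)&(V>90),yellow=(H>22)&(H<34)&(S>150)&(V>120),blue=(H>105)&(H<128)&(S>120)&(V>90))
E
python3 - <<'E'
from h import *
np.set_printoptions(precision=4,suppress=True)
z=np.load("pics/top0.npz");p,d=z["p"],z["d"];i=robot.camera_info("top");T=np.linalg.inv(i["view"])
W=cloud(d,i,T)
for k,m in masks(p).items():
    for a,c,b in blobs(m,8)[:6]: print(k,a,c,"z.018",ray(c,.018,i,T)[0,:2],"z.022",ray(c,.022,i,T)[0,:2],"cloud",np.median(W[b],0))
print("nest pts",[W[193,278],W[192,308],W[190,338],W[198,196],W[160,196]])
Z=W[...,2]
def rect(name,m):
    b=blobs(m,60)
    for a,c,bb in b[:4]:
        pts=W[bb][:,:2].astype(np.float32); r=cv2.minAreaRect(pts); print(name,a,c,np.array(r[0]),np.array(r[1]),r[2],np.median(W[bb],0))
def box(u0,v0,u1,v1):
    m=np.zeros(Z.shape,bool);m[v0:v1,u0:u1]=1;return m
rect("board",box(130,165,255,235)&(Z>.006)&(Z<.03))
rect("blank",box(290,230,400,310)&(Z>.014)&(Z<.03))
rect("stand",box(410,235,500,300)&(Z>.006))
rect("stick",box(410,235,500,300)&(Z>.08))
rect("jig",box(250,140,362,235)&(Z>.012))
rect("plate",box(250,140,362,235)&(Z>.048))
rect("screwbox",box(350,298,415,350)&(Z>.008))
big=cv2.resize(p[135:310,150:500],None,fx=2.2,fy=2.2,interpolation=2);cv2.imwrite("pics/z1.png",big[:,:,::-1])
E
```

```text
red 34 [279.     219.7353] z.018 [0.6036 0.0066] z.022 [0.603  0.0062] cloud [0.603  0.0066 0.0176]
red 9 [347. 285.] z.018 [ 0.4419 -0.1621] z.022 [ 0.4418 -0.1619] cloud [ 0.4418 -0.1618  0.0235]
blue 41 [339.     215.7561] z.018 [ 0.6136 -0.143 ] z.022 [ 0.613  -0.1429] cloud [ 0.613 -0.143  0.018]
blue 21 [306.7619 293.9048] z.018 [ 0.4201 -0.0633] z.022 [ 0.4201 -0.0634] cloud [ 0.4199 -0.0616  0.0215]
nest pts [array([0.6716, 0.01  , 0.0151]), array([ 0.6715, -0.0658,  0.0297]), array([ 0.6753, -0.1402,  0.0361]), array([0.66  , 0.2172, 0.0086]), array([0.76  , 0.2219, 0.0003])]
board 4486 [196.1277 198.3237] [0.6592 0.2178] [0.1257 0.2447] 0.041697919368743896 [0.6589 0.2157 0.0123]
blank 901 [381.4473 275.919 ] [ 0.4646 -0.2469] [0.1201 0.0455] 4.417360782623291 [ 0.4638 -0.2465  0.0218]
blank 892 [309.4025 273.6704] [ 0.4698 -0.0698] [0.045  0.1196] 84.14628601074219 [ 0.4687 -0.0689  0.0222]
blank 890 [346.3798 264.1124] [ 0.4934 -0.1607] [0.045  0.1198] 87.27252197265625 [ 0.4931 -0.1599  0.0222]
stand 1902 [460.8591 267.5978] [ 0.4985 -0.3248] [0.4336 0.1584] 86.93051147460938 [ 0.4818 -0.4244  0.0551]
stick 647 [476.4389 266.2736] [ 0.4687 -0.2956] [0.039  0.3886] 5.416350841522217 [ 0.4828 -0.4497  0.1307]
jig 6599 [308.5045 187.4151] [ 0.5995 -0.0695] [0.3409 0.2351] 3.750021457672119 [ 0.6855 -0.0687  0.0315]
plate 2271 [305.4544 162.9071] [ 0.5996 -0.0691] [0.3409 0.235 ] 3.560546875 [ 0.7384 -0.0613  0.0564]
screwbox 331 [381.9275 323.1601] [ 0.3497 -0.2491] [0.077  0.1111] 4.767358303070068 [ 0.3516 -0.2404  0.0138]
screwbox 91 [392.044  318.9451] [ 0.3991 -0.2056] [0.2072 0.0491] 59.234458923339844 [ 0.3568 -0.2723  0.0137]
```

View pics/z1.png

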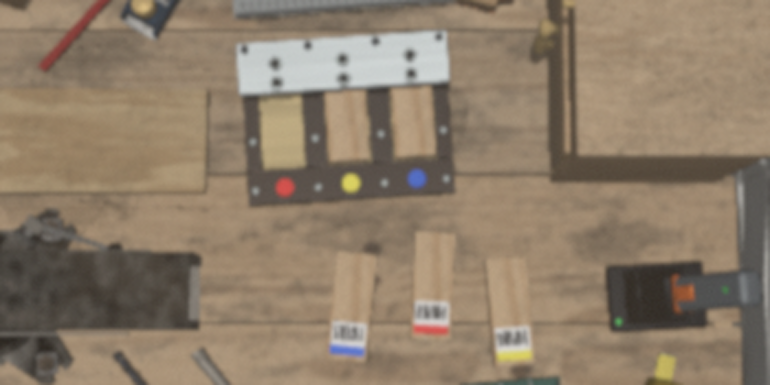

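The red nest is empty: I measured floor depth there, in plywood colour. So there are two drilled blanks (yellow and blue) and three labelled ones. The jig yaw is about 3.8°. Next I'll rise, go above the jig and take one close look.

```bash
cat >> h.py <<'E'
def Rz(a,tilt=None):
    a=np.radians(a);x=np.array([np.cos(a),np.sin(a),0]);y=np.array([np.sin(a),-np.cos(a),0]);return np.c_[x,y,[0,0,-1]]
OP=lambda mm: mm/88
E
python3 - <<'E'
from h import *
np.set_printoptions(precision=4,suppress=True)
p0=robot.read_position()
robot.servo_line([p0[0],p0[1],.42],speed=.25)
robot.goto([.60,-.09,.42],Rz(3.8)); robot.goto([.62,-.08,.24],Rz(3.8))
print(robot.read_t(),robot.read_qpos(),robot.read_force())
p,d,i,T=grab("wrist");np.savez("pics/w1.npz",p=p,d=d,T=T);cv2.imwrite("pics/w1.png",p[:,:,::-1])
W=cloud(d,i,T)
for k,m in masks(p).items():
    for a,c,b in blobs(m,30)[:4]: print(k,a,c,"z.018",ray(c,.018,i,T)[0,:2],"cloud",np.median(W[b],0))
E
```

```text
4.575 [ 10.537   15.4078  -4.6938   0.0575 -69.7973  83.2853] [ 0.0918 -0.0977  0.7087]
red 530 [10.8245 17.9472] z.018 [0.7894 0.2373] cloud [0.7925 0.2465 0.0068]
red 238 [247.4244 218.7269] z.018 [0.6027 0.0061] cloud [0.6027 0.0063 0.018 ]
yellow 228 [312.3114 218.6447] z.018 [ 0.6079 -0.0687] cloud [ 0.608  -0.0687  0.018 ]
yellow 33 [429.3333 370.7879] z.018 [ 0.4093 -0.2373] cloud [ 0.4124 -0.235   0.0225]
blue 228 [377.0965 218.6711] z.018 [ 0.6129 -0.1434] cloud [ 0.6129 -0.1434  0.018 ]
blue 221 [271.009  399.7783] z.018 [ 0.3473 -0.0267] cloud [ 0.34   -0.027   0.0103]
blue 155 [302.1419 359.5548] z.018 [ 0.4155 -0.0664] cloud [ 0.4189 -0.0702  0.0225]
```

View pics/w1.png

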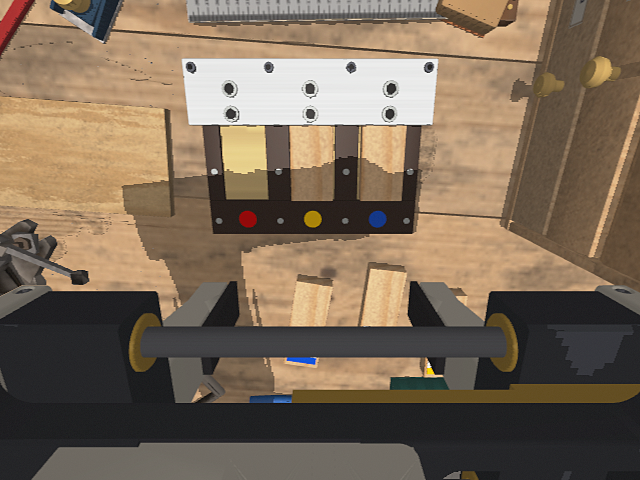

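The wrist view confirms an empty red nest. It shows dots at (247,219), (312,219) and (377,219), and these agree with the top view to within 1 mm. I'll take out the drilled yellow blank now.

```bash
cat >> h.py <<'E'
YAW=3.87;_a=np.radians(YAW);JX=np.array([np.cos(_a),np.sin(_a),0]);JY=np.array([-np.sin(_a),np.cos(_a),0])
JO=np.array([.6082,-.0685,0])+.074*JX
NY=dict(red=.075,yellow=0,blue=-.075)
def J(x,y,z): return JO+x*JX+y*JY+np.array([0,0,z])
def unload(c,slot):
    R=Rz(YAW);y=NY[c]
    robot.goto(J(0,y,.12),R);robot.move_gripper(OP(54))
    robot.servo_line(J(0,y,.0205),speed=.1)
    print("down F",robot.read_force()); robot.move_gripper(.2)
    print("w",robot.read_grip_width()*88,robot.read_finger_force())
    robot.servo_line(J(0,y,.0275),speed=.04)
    robot.servo_line(J(-.068,y,.0275),speed=.1)
    print("out F",robot.read_force(),"w",robot.read_grip_width()*88)
    robot.servo_line(J(-.068,y,.16),speed=.25)
    # grip is 10 mm towards front of the blank centre
    robot.goto([slot[0]-.010,slot[1],.16],Rz(0))
    robot.servo_line([slot[0]-.010,slot[1],.0215],speed=.15)
    print("put F",robot.read_force()); robot.move_gripper(OP(58))
    robot.servo_line([slot[0]-.010,slot[1],.16],speed=.25)
    print("t",robot.read_t())
E
python3 - <<'E'
from h import *
np.set_printoptions(precision=3,suppress=True)
unload("yellow",(.659,.218))
p,d,i,T=grab("wrist");cv2.imwrite("pics/w2.png",p[:,:,::-1])
E
```

```text
down F [-0.11  -0.104  1.254]
w 44.92752908402191 30.000485479831696
out F [-0.324  0.892 -1.133] w 44.94275288347477
put F [ 0.067 -0.062 -0.59 ]
t 12.7083
```

View pics/w2.png

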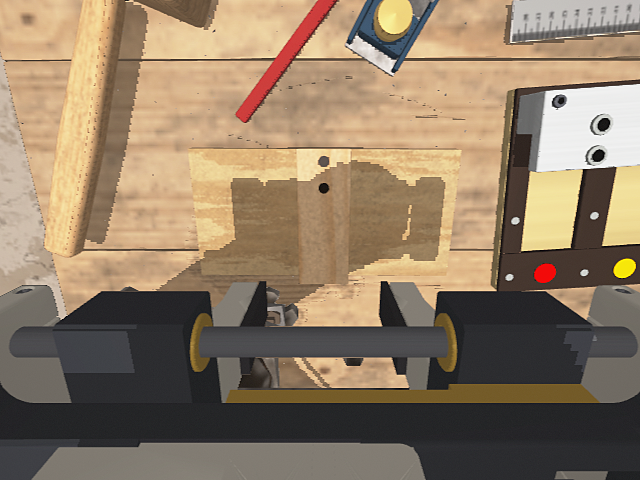

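The drilled blank lies flat on the board with its holes at (323,175). Next is the blue one, then a look at the labelled blanks with both the top and wrist cameras.

```bash
cat >> h.py <<'E'
def blanks(name,save=None,roi=(.36,.58,-.33,.0)):
    "labelled blanks lying on the bench -> colour: (x,y,yaw deg of its +y axis from world x)"
    p,d,i,T=grab(name); W=cloud(d,i,T); Z=W[...,2]
    if save: cv2.imwrite(save,p[:,:,::-1])
    m=(Z>.018)&(Z<.03)&(W[...,0]>roi[0])&(W[...,0]<roi[1])&(W[...,1]>roi[2])&(W[...,1]<roi[3])&(d>0)
    M=masks(p); out={}
    for a,c,b in blobs(m,150):
        v,u=np.nonzero(b); pts=ray(np.c_[u,v],.022,i,T)[:,:2].astype(np.float32)
        (cx,cy),(w,h),ang=cv2.minAreaRect(pts)
        if w<h: ang+=90
        L,S=max(w,h),min(w,h)
        if not(.105<L<.135 and .038<S<.058): continue
        bb=cv2.dilate(b.astype(np.uint8),np.ones((5,5)))>0
        col=max(M,key=lambda k:(M[k]&bb).sum()); n=(M[col]&bb).sum()
        if n<2:
            print("no stripe at",cx,cy);continue
        s=ray(np.argwhere(M[col]&bb)[:,::-1],.022,i,T)[:,:2].mean(0)
        a=np.radians(ang)
        if np.dot(s-[cx,cy],[np.cos(a),np.sin(a)])>0: ang+=180
        out[col]=(cx,cy,(ang+180)%360-180); print(name,col,np.round([cx,cy,out[col][2],L,S],4),n)
    return out
E
python3 - <<'E'
from h import *
np.set_printoptions(precision=3,suppress=True)
unload("blue",(.661,.138))
blanks("top")
robot.goto([.55,-.16,.32],Rz(0)); robot.goto([.46,-.16,.30],Rz(0))
blanks("wrist","pics/w3.png")
E
```

```text
down F [-0.497 -0.225 -0.613]
w 45.07253752210229 30.000500679016113
out F [ 0.837 -0.618 -1.637] w 45.24199525558288
put F [-0.257  0.643 -0.856]
t 21.15
top blue [ 0.47  -0.07  -5.849  0.12   0.045] 20
no stripe at 0.46461957693099976 -0.2467113435268402
top red [ 0.493 -0.161 -2.865  0.12   0.045] 4
wrist red [ 0.492 -0.161 -2.839  0.12   0.045] 211
wrist blue [ 0.468 -0.071 -5.794  0.12   0.045] 196
wrist yellow [ 0.463 -0.247  4.411  0.12   0.045] 206
```

View pics/w3.png

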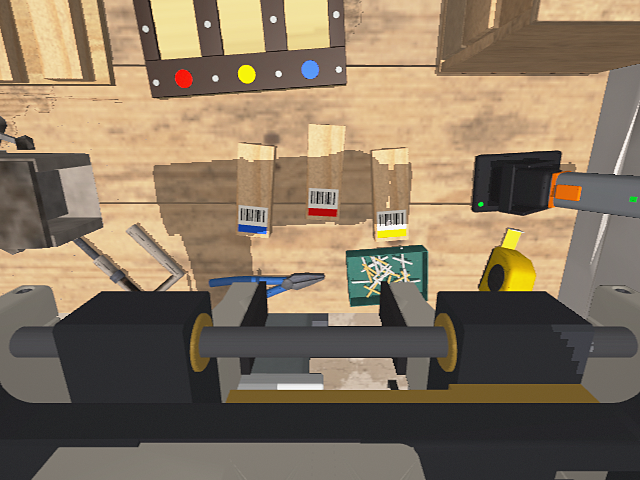

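The wrist view shows blue (255,190), red (325,170) and yellow (390,195). Both cameras agree within 2 mm. I'll load red now.

```bash
cat >> h.py <<'E'
OFF=.008
def load(c,b):
    x,y,yaw=b;u=np.array([np.cos(np.radians(yaw)),np.sin(np.radians(yaw)),0]);g=np.array([x,y,0])-OFF*u
    robot.goto(g+[0,0,.12],Rz(yaw));robot.move_gripper(OP(62))
    robot.servo_line(g+[0,0,.003],speed=.15);robot.move_gripper(.2)
    print(c,"grip w",robot.read_grip_width()*88,robot.read_finger_force(),"F",robot.read_force())
    robot.servo_line(g+[0,0,.12],speed=.25)
    R=Rz(YAW);ny=NY[c]
    robot.goto(J(-.062-OFF,ny,.10),R)
    robot.servo_line(J(-.062-OFF,ny,.0212),speed=.12);print("laid F",robot.read_force())
    robot.servo_line(J(.010-OFF,ny,.0212),speed=.07);print("in F",robot.read_force(),"w",robot.read_grip_width()*88)
    robot.move_gripper(OP(53));robot.dwell(.2)
    robot.servo_line(J(.010-OFF,ny,.10),speed=.2)
def nests(save=None):
    robot.goto(J(-.05,0,.24),Rz(YAW));p,d,i,T=grab("wrist");W=cloud(d,i,T)
    if save: cv2.imwrite(save,p[:,:,::-1])
    q=W-JO;xj=q@JX;yj=q@JY;z=W[...,2]
    for c,ny in NY.items():
        m=(abs(yj-ny)<.035)&(xj>-.06)&(xj<.024)&(z>.025)&(z<.045)
        if m.sum()<200: print(c,"empty");continue
        a=m&(xj>.005);b=m&(xj<-.03)
        print(c,"z back/front",np.median(z[a]),np.median(z[b]),"x front",np.percentile(xj[m],1),"y",np.percentile(yj[a],[2,98])-ny,np.percentile(yj[b],[2,98])-ny)
    print("t",robot.read_t())
E
python3 - <<'E'
from h import *
np.set_printoptions(precision=4,suppress=True)
load("red",(.4925,-.161,-2.84))
nests("pics/w4.png"); blanks("wrist");blanks("top")
E
```

```text
red grip w 44.7918663430945 30.001139044761658 F [-1.1295  0.6059  6.2337]
laid F [-0.3454 -0.1099 -0.7648]
in F [-0.6109  0.0685 -0.3479] w 44.99003025977729
red z back/front 0.03353900473457139 0.033968815917719664 x front -0.05156254062790493 y [-0.0231  0.0207] [-0.0231  0.0206]
yellow empty
blue empty
t 30.8833
top blue [ 0.4699 -0.0699 -5.7417  0.1197  0.045 ] 16
no stripe at 0.4646184742450714 -0.24669767916202545
```

View pics/w4.png

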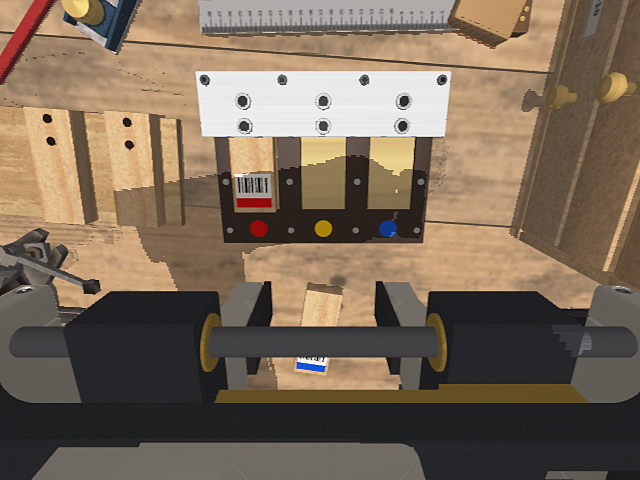

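Red is seated: its top is at 34 mm and its label is at (253,185). Next is yellow, with a fresh look right before the pick, then blue the same way.

```bash
python3 - <<'E'
from h import *
np.set_printoptions(precision=4,suppress=True)
for c in("yellow","blue"):
    robot.goto([.46,-.16,.30],Rz(0)); b=blanks("wrist")
    if c not in b: print("lost",c);break
    load(c,b[c]); nests("pics/w5%s.png"%c)
blanks("wrist")
E
```

```text
wrist blue [ 0.4684 -0.0708 -5.6722  0.1198  0.0454] 196
wrist yellow [ 0.4632 -0.2465  4.2662  0.1199  0.0445] 205
yellow grip w 45.141481515494704 29.999395608901978 F [-1.1981  0.7203  6.0375]
laid F [-0.1153 -1.2772 -0.7469]
in F [ 0.1635  0.0636 -0.6965] w 45.33484568516299
red z back/front 0.03358226660527891 0.03397298123249087 x front -0.05165372092194633 y [-0.023   0.0207] [-0.0231  0.0207]
yellow z back/front 0.03359363171513369 0.03394052510745768 x front -0.05036779741661352 y [-0.0225  0.021 ] [-0.0226  0.0209]
blue empty
t 39.925
wrist blue [ 0.4685 -0.0708 -5.799   0.1198  0.0453] 197
blue grip w 45.120617792278736 30.00051587820053 F [-0.8453  0.6787  6.7743]
laid F [-0.2876 -0.0845 -0.2998]
in F [-0.1143 -0.7007 -0.3777] w 45.15695454756152
red z back/front 0.033618576213231666 0.034007948621603584 x front -0.05154282258602925 y [-0.023   0.0206] [-0.023   0.0207]
yellow z back/front 0.03360925887240984 0.034013136376827346 x front -0.050297306175322076 y [-0.0221  0.0212] [-0.0221  0.021 ]
blue z back/front 0.03359948345014896 0.033959902220478955 x front -0.050212412872835885 y [-0.0219  0.0219] [-0.0218  0.0219]
t 48.7167
```

View pics/w5blue.png

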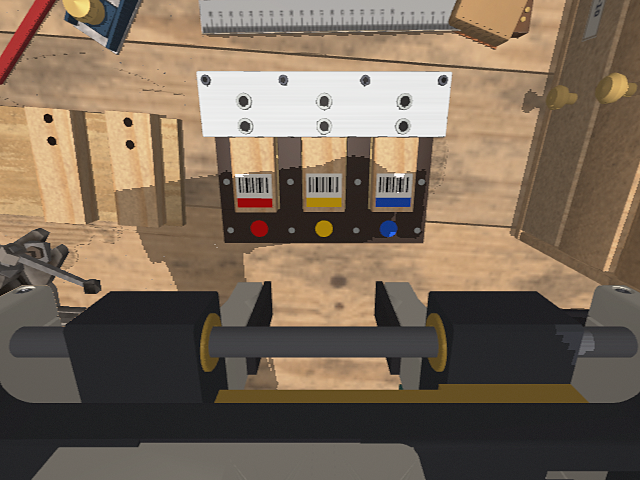

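All three are seated by 48.7 s, each with its top at 34 mm and the label at the front. Next is the scanner: I'll check the IK options and wall clearance, and take a close look.

```bash
python3 - <<'E'
from h import *
np.set_printoptions(precision=4,suppress=True)
robot.goto([.50,-.30,.34],Rz(0))
for n in("wrist","top"):
    p,d,i,T=grab(n);W=cloud(d,i,T)
    if n=="wrist":cv2.imwrite("pics/w6.png",p[:,:,::-1])
    np.savez(f"pics/s_{n}.npz",p=p,W=W)
    R=(W[...,0]>.38)&(W[...,0]<.56)&(W[...,1]<-.30)&(W[...,1]>-.515)&(d>0)
    for lo,hi in((.004,.03),(.08,.16)):
        m=R&(W[...,2]>lo)&(W[...,2]<hi)
        for a,c,b in blobs(m,80)[:2]:
            r=cv2.minAreaRect(W[b][:,:2].astype(np.float32));print(n,lo,a,c,np.array(r[0]),np.array(r[1]),r[2],W[b].min(0),W[b].max(0))
    for zz in(.095,.11,.1261,.14):
        q=W[R&(abs(W[...,2]-zz)<.003)]
        if len(q)>5: print(n,zz,len(q),np.median(q,0),"x",np.percentile(q[:,0],[2,98]))
    wl=W[(W[...,2]>.1)&(W[...,1]<-.5)&(d>0)&(W[...,0]<.6)];print("wall",len(wl), np.percentile(wl[:,1],[1,50,99]) if len(wl) else "")
robot_q=robot.read_qpos()
for a in(90,-90,80,100): print(a,robot.ik([.48,-.43,.10],Rz(a)),robot.ik([.48,-.43,.30],Rz(a)))
E
```

```text
wrist 0.004 1511 [393.0338 196.3494] [ 0.4801 -0.4148] [0.0761 0.11  ] 3.451777219772339 [ 0.4394 -0.4682  0.0041] [ 0.5205 -0.3583  0.0297]
wrist 0.004 380 [401.4053 260.6842] [ 0.399  -0.4164] [0.0366 0.035 ] 2.2734742164611816 [ 0.38   -0.4346  0.0043] [ 0.4173 -0.3997  0.0299]
wrist 0.08 2786 [459.5341 222.7139] [ 0.4826 -0.4531] [0.0384 0.071 ] 3.5458197593688965 [ 0.4635 -0.489   0.0802] [ 0.5031 -0.4174  0.1587]
wrist 0.095 143 [ 0.4875 -0.4278  0.0951] x [0.4648 0.5012]
wrist 0.11 161 [ 0.4867 -0.4371  0.1099] x [0.4654 0.5015]
wrist 0.1261 182 [ 0.4868 -0.4467  0.126 ] x [0.4655 0.5023]
wrist 0.14 214 [ 0.4878 -0.4548  0.1399] x [0.4666 0.5028]
wall 21330 [-0.5412 -0.5364 -0.5345]
top 0.004 322 [444.3416 278.9596] [ 0.4654 -0.4138] [0.0447 0.1133] 1.9253703355789185 [ 0.442  -0.4707  0.004 ] [ 0.4866 -0.3567  0.0269]
top 0.004 90 [450.8444 302.1333] [ 0.3957 -0.4178] [0.0247 0.0465] 60.862850189208984 [ 0.3806 -0.4365  0.0041] [ 0.4175 -0.397   0.0259]
top 0.095 9 [ 0.4668 -0.4318  0.0946] x [0.4644 0.469 ]
top 0.11 7 [ 0.4663 -0.4397  0.1104] x [0.4662 0.4685]
wall 34029 [-0.5405 -0.5362 -0.5333]
90 [ -24.5401   23.5206  -12.4609    0.      -54.0185 -155.4599] [ -24.5401   15.6754    3.2205    0.      -77.5452 -155.4599]
-90 [-24.5401  23.5206 -12.4609   0.     -54.0185  24.5401] [-24.5401  15.6754   3.2205   0.     -77.5452  24.5401]
80 [ -24.5401   23.5206  -12.4609    0.      -54.0185 -165.4599] [ -24.5401   15.6754    3.2205    0.      -77.5452 -165.4599]
100 [ -24.5401   23.5206  -12.4609    0.      -54.0185 -145.4599] [ -24.5401   15.6754    3.2205    0.      -77.5452 -145.4599]
```

View pics/w6.png

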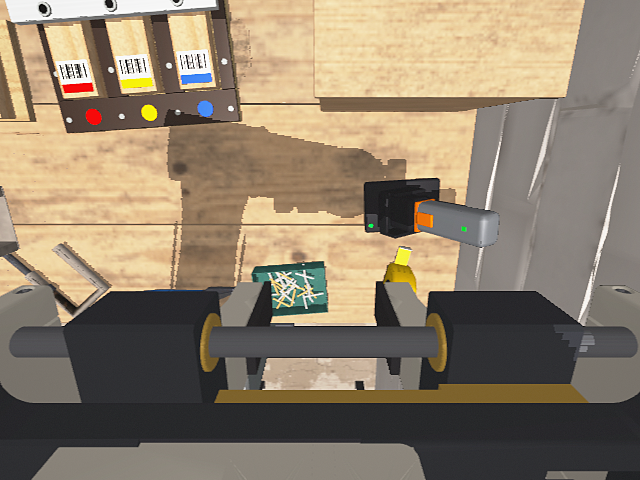

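The view shows the stand base at (393,196) and the bar at (460,223). The base measures 76 x 110 mm and the bar 38 mm wide, both as specified. The wall is at y = -0.536, so I'll use a vertical grasp with the camera on the +y side. I'll grasp and lift it now.

```bash
cat >> h.py <<'E'
SY=93.45;SX=np.array([np.cos(np.radians(SY)),np.sin(np.radians(SY)),0])
SG=np.array([.4847,-.4597,0])-.0023*SX+[0,0,.1226-.019]   # TCP at the grasp
def scanpose(c,hdeg,dist=.08):
    a=np.radians(hdeg);h=np.array([np.cos(a),np.sin(a),0]);dn=np.array([0,0,-1.])
    xt=.5*dn+.866025*h;zt=.866025*dn-.5*h;R=np.c_[xt,np.cross(zt,xt),zt]
    w=J(-.026,NY[c],.034+dist);return w-xt*.0523-zt*.0716,R
E
python3 - <<'E'
from h import *
np.set_printoptions(precision=3,suppress=True)
robot.goto([.48,-.30,.36],Rz(SY)); robot.move_gripper(OP(62))
robot.goto(SG+[0,0,.25],Rz(SY))
robot.servo_line(SG+[0,0,.09],speed=.2);robot.servo_line(SG,speed=.06)
print("F",robot.read_force(),robot.read_position()-SG); robot.move_gripper(.2)
print("w",robot.read_grip_width()*88,robot.read_finger_force(),"F",robot.read_force())
robot.servo_line(SG+[0,0,.03],speed=.05);print("F",robot.read_force())
robot.servo_line(SG+[0,0,.20],speed=.15);print("F",robot.read_force(),robot.read_ft_torque(),"w",robot.read_grip_width()*88,robot.read_t())
for h in(93,120,150,180,210):
    print(h,[robot.ik(*scanpose(c,h)) for c in NY])
p,d,i,T=grab("side");cv2.imwrite("pics/s7.png",cv2.resize(p[100:400,200:600],None,fx=2,fy=2)[:,:,::-1])
E
```

```text
F [-0.34   0.741  0.384] [ 0. -0.  0.]
w 38.17214295388655 29.915302991867065 F [-0.709  0.042  0.562]
F [ 0.504  0.129 -2.134]
F [ 0.405  0.413 -1.425] [-0.141 -0.164  0.027] w 38.25479670285351 60.1167
93 [array([ 31.017,  22.631, -16.861,  28.361, -68.314, 137.152]), array([ 24.5  ,  21.521, -19.382,  30.99 , -64.625, 141.108]), array([ 17.61 ,  21.144, -20.71 ,  33.565, -61.059, 145.448])]
120 [array([ 31.037,  15.125, -31.057,  39.514, -51.786, 151.772]), array([ 23.368,  14.061, -33.196,  42.323, -47.529, 156.059]), array([ 15.308,  13.854, -34.051,  44.834, -43.313, 160.961])]
150 [array([ 24.913,   7.859, -43.105,  51.781, -31.384, 171.735]), None, array([   7.72 ,    8.106,  -42.868,   52.108,  -22.807, -173.642])]
180 [array([  20.074,    4.861,  -43.385,   37.165,  -16.503, -143.573]), array([  13.836,    5.88 ,  -37.854,   22.398,  -18.289, -123.411]), array([   6.034,    7.928,  -30.174,    7.985,  -22.231, -102.629])]
210 [array([ 12.386,   7.926, -20.308, -15.72 , -33.947, -61.484]), array([  2.748,   9.935, -15.52 , -21.18 , -39.324, -49.274]), array([ -6.18 ,  12.743, -10.369, -24.823, -44.673, -39.443])]
```

View pics/s7.png

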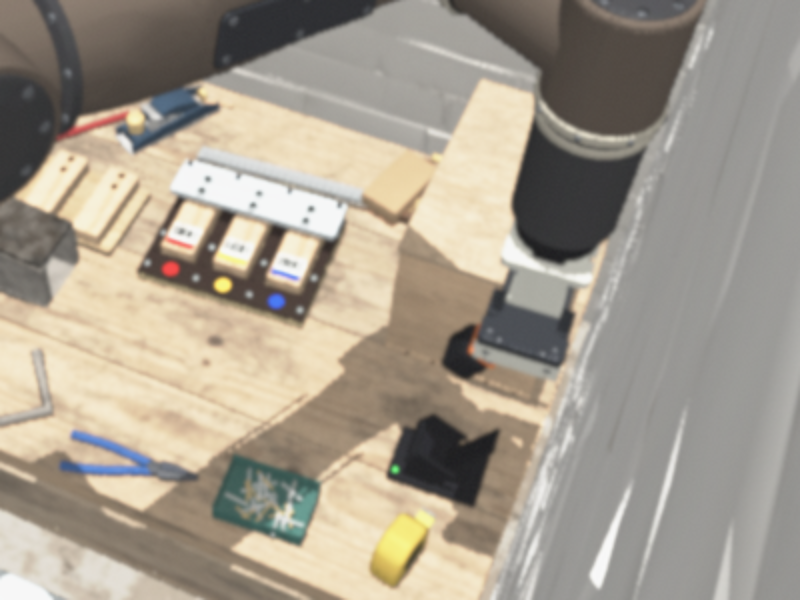

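The scanner is held clear of its stand. I'll check for droop in the hand, then scan red, yellow and blue.

```bash
cat > droop.py <<'E'
from h import *
def droop():
    p,d,i,T=grab("wrist");Tc=i["T_tool_cam"];W=cloud(d,i,Tc)  # tool frame
    # points near the expected front face of bar: centre line from TCP-frame window (.0523,0,.0716) up the bar
    b=np.array([-.5,0,-.866]);n=np.array([.866,0,-.5]);q=W-np.array([.0523,0,.0716])
    t=q@b;s=q@n;m=(d>0)&(t>.045)&(t<.135)&(abs(s-.015)<.012)&(abs(W[...,1])<.015)
    P=q[m]
    if len(P)<50: print("few",len(P)); return p
    k=np.polyfit(P@b,P@n,1);print("n",len(P),"slope deg",np.degrees(np.arctan(k[0])),"offset at t=.1",np.polyval(k,.1),"t",np.percentile(P@b,[1,99]))
    return p
E
python3 - <<'E'
from droop import *
np.set_printoptions(precision=3,suppress=True)
p=droop()
robot.servo_line([.48,-.30,.36],speed=.2)
h=210
P,R=scanpose("red",h,.25);robot.goto(P,R);print(robot.read_qpos())
P,R=scanpose("red",h,.15);robot.servo_line(P,R,speed=.15)
p=droop();cv2.imwrite("pics/w8.png",p[:,:,::-1])
print(robot.read_t(),robot.read_force(),robot.read_grip_width()*88)
E
```

```text
n 8791 slope deg -1.4202769995233042 offset at t=.1 0.016215183904953145 t [0.047 0.135]
[ 12.808   1.125  -7.092 -10.553 -53.439 -68.763]
n 8838 slope deg -1.5169034844936917 offset at t=.1 0.016149003064179726 t [0.047 0.135]
63.5667 [-0.045  0.444 -1.404] 38.07129696297433
```

View pics/w8.png

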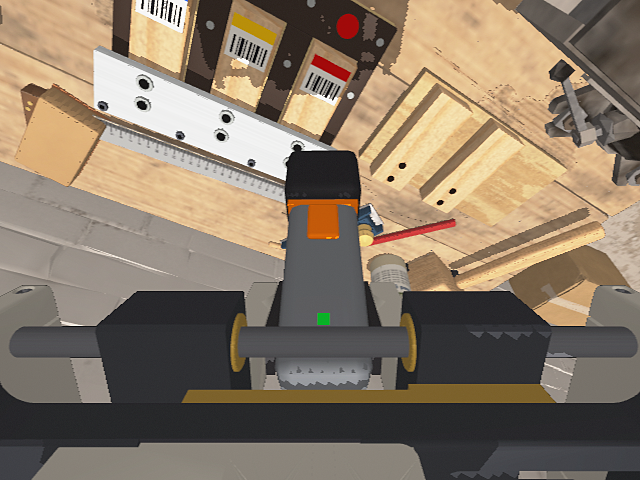

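The scanner sits straight in the hand, with about 1.5° of droop. All labels are visible, red at (325,80). I'll scan with a 4 mm compensation.

```bash
python3 - <<'E'
from droop import *
np.set_printoptions(precision=3,suppress=True)
h=210;o=-.004*np.array([np.cos(np.radians(h)),np.sin(np.radians(h)),0])
for k,c in enumerate(("red","yellow","blue")):
    P,R=scanpose(c,h);robot.servo_line(P+o,R,speed=.12);t=robot.read_t();robot.dwell(2.5);print(c,robot.read_position()-P-o,t,robot.read_t())
P,R=scanpose("blue",h,.25);robot.servo_line(P,R,speed=.25)
p,d,i,T=grab("wrist")
robot.goto([.48,-.30,.36],Rz(SY)); robot.goto(SG+[0,0,.20],Rz(SY))
droop();print(robot.read_t(),robot.read_force(),robot.read_qpos())
p,d,i,T=grab("top");np.save("pics/t9.npy",p);cv2.imwrite("pics/t9.png",cv2.resize(p[135:310,180:500],None,fx=2.4,fy=2.4)[:,:,::-1])
E
```

```text
red [-0. -0. -0.] 64.3 66.8
yellow [-0.  0. -0.] 67.575 70.075
blue [ 0. -0. -0.] 70.85 73.35
n 8784 slope deg -1.4264399468111564 offset at t=.1 0.01621924067338576 t [0.047 0.135]
76.7583 [-0.081  0.879 -1.236] [ -26.984   18.096    7.023    0.001  -78.922 -149.564]
```

View pics/t9.png

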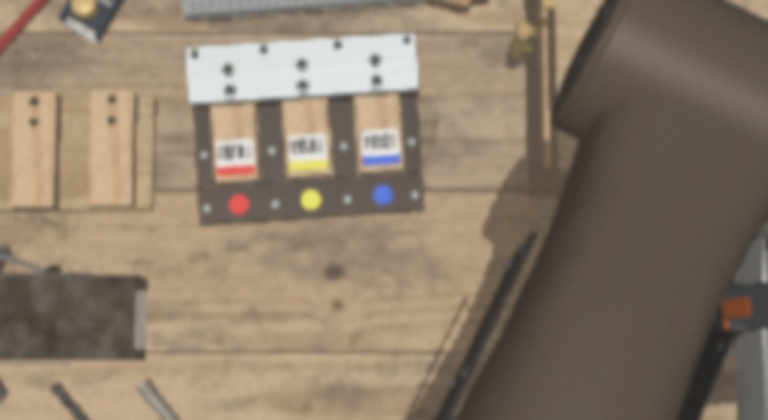

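The blanks are undisturbed and the grip is unchanged. I'll return the scanner now.

```bash
python3 - <<'E'
from h import *
np.set_printoptions(precision=4,suppress=True)
robot.servo_line(SG+[0,0,.04],speed=.15);robot.servo_line(SG+[0,0,.001],speed=.05)
print("F",robot.read_force());robot.move_gripper(OP(62));robot.dwell(.3)
robot.servo_line(SG+[0,0,.05],speed=.06);robot.servo_line(SG+[0,0,.25],speed=.2)
robot.goto([.48,-.30,.36],Rz(SY));robot.goto([.50,-.30,.34],Rz(0))
p,d,i,T=grab("wrist");W=cloud(d,i,T);cv2.imwrite("pics/w10.png",p[:,:,::-1])
R=(W[...,0]>.38)&(W[...,0]<.56)&(W[...,1]<-.30)&(W[...,1]>-.515)&(d>0)
for zz in(.095,.1261,.14):
    q=W[R&(abs(W[...,2]-zz)<.003)]; print(zz,np.median(q,0),"x",np.percentile(q[:,0],[2,98]))
nests();print(robot.read_force())
E
```

```text
F [-0.4268 -0.5449 -1.4088]
0.095 [ 0.4901 -0.4277  0.0949] x [0.4672 0.5036]
0.1261 [ 0.49   -0.4465  0.126 ] x [0.4692 0.5047]
0.14 [ 0.489  -0.4544  0.1403] x [0.4693 0.5053]
red z back/front 0.033614986908152955 0.033930853132234345 x front -0.050903320025178944 y [-0.0231  0.0207] [-0.0231  0.0207]
yellow z back/front 0.033571315678827596 0.033930095844796476 x front -0.050979195491310254 y [-0.0224  0.021 ] [-0.0226  0.0209]
blue z back/front 0.03351496667179138 0.03393528361204401 x front -0.049831540965248215 y [-0.0219  0.0219] [-0.022   0.0218]
t 87.7667
[-0.3391 -0.0564  0.8328]
```

View pics/w10.png

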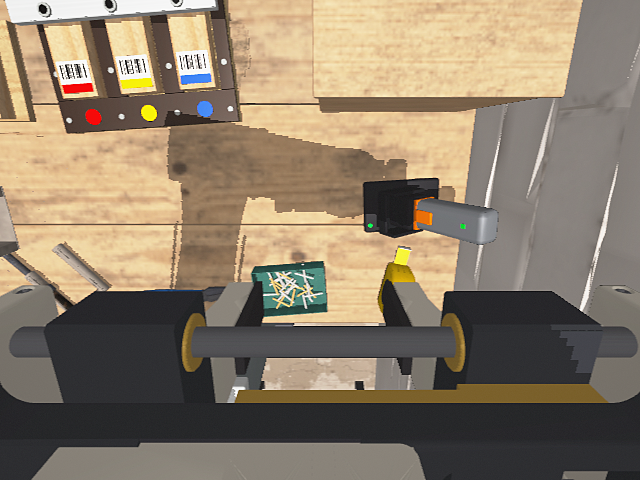

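The scanner is back in its stand within 3 mm of where it started, all three blanks are seated, and the screw box is untouched. I'm handing the job in.

```bash
python3 -c "
from rig import robot
print(robot.job_done())"
```

```text
the job is handed in; nothing more can be done
None
```

I handed the job in after about 88 s: both drilled blanks (yellow and blue; the red nest was empty) are flat on the board, all three labelled blanks are down in their nests, each label was held in the scanner's view for 2.5 s in the order red, yellow, blue, and the scanner is back in its stand; hand-in returned no verdict, and the scanner gives no read signal to confirm the scans.

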